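Unplug a pump housing on the scan turntable and start its scan

TASK

Get the pump housing on the turntable ready and start its scan: work the tight red plug out of its top port by rocking it side to side while you pull it straight up, so that the housing stays standing in its nest instead of coming up or tipping with the plug, and put the plug in the blue tray. Then swing the turntable by its finger knob until the white line on the disc meets the pointer, and after that press the green start button. Leave the red stop button and the other things on the bench alone.

Things in the scene. Friction and masses are not known exactly. Their poses are not given: they have to be found in the camera images.
- housing: grey iron pump housing standing loose in the orange nest ring: foot 100 mm across, body 74, 56 mm tall; side outlet (42 across, to 47 mm from the axis, 24 up) along its +y. Origin: centre of the foot underside; z up. Only its weight (about 18 N) holds it down: a straight pull takes over 50 N to move the plug, so it brings the housing up instead.
- port (a point): centre of the mouth of the housing's top port, in the machined face 56 mm above the foot. Bore 30 mm wide, 20 mm deep; its rubber lip seal grips the plug's stem 4 mm below the mouth.
- plug: red plug pressed into the port, 30 g: stem 26 mm across, 19 long (upper 15.5 straight); flange 40 across, 3 thick; pull tab 10 mm thick (along its x), 26 wide (y), 3 to 31 mm above the origin. Origin: centre of the flange underside; z up the tab. Rocked about 0.1 rad either way (along x or y) and raised 1 to 2 mm per rock, it walks out with a small pull; loose after 12 mm, clear after 19.
- plug_tab (a point): middle of the plug's pull tab, 20 mm above the plug's origin.
- turntable: fixed dark base of a hand-turned indexing turntable, 176 mm across. Origin: on the table, on the turntable's axis (z up). The pointer stands at its +x side, a post 22 mm wide, 130 mm out and 70 mm high.
- disc (a joint): angle of the turntable's disc in rad, growing counter-clockwise seen from above; 0 where the white line meets the pointer. It starts at 0.6 to 1.2, so the disc must be turned clockwise; it stays where it is left; the light drag at the knob is about 2 N; stops at -0.4 and 1.5.
- disc_top (a point): centre of the disc's upper face, 68 mm above the table. Black disc 220 mm across, 12 mm thick, carrying the orange nest ring (inner 102 mm, outer 116 mm across, 6 mm high).
- knob_grip (a point): on the finger knob, an upright metal pin 13 mm across standing 35 mm above the disc's face, 92 mm from the axis, 125 degrees counter-clockwise from the white line; this point is 21 mm above the disc's face. It turns with the disc.
- line_end (a point): outer end of the white line on the disc's face, 110 mm from the axis.
- pointer_tip (a point): white tip of the fixed pointer at the disc's edge, 114 mm from the axis.
- tray: fixed blue open tray, 150 x 110 mm (its x, y), 24 mm high, walls and floor 4 mm. Origin: centre of its underside. Two small yellow plugs stand in its +x end; the rest is free.
- tray_in (a point): centre of the tray's inner floor, 4 mm above the table.
- small_plug_a: small yellow plug, 25 mm across, 23 mm tall, standing in the tray about 53 mm to +x and 30 mm to +y of its centre; origin under its centre.
- small_plug_b: small yellow plug like the other, about 53 mm to +x and 28 mm to -y of the tray's centre.
- pod: fixed black scan controller, 85 x 125 mm (its x, y), 30 mm high, with the green start button at its +y side and the red stop button at its -y side. Origin: centre of its underside.
- start (a joint): how far the green start button is pressed, in m: 0 up, 0.006 fully down (about 5 N); springs back.
- start_top (a point): centre of the top of the green button's cap, 28 mm across, standing 52 mm above the table; it is pressed straight down.
- stop (a joint): how far the red stop button is pressed, in m (0 up, 0.006 down).
- stop_top (a point): centre of the top of the red button's cap, 28 mm across, 60 mm from the green one.
- spare_housing: another housing of the same kind with its red plug in, waiting on the table; to be left alone. Origin: centre of its foot's underside; 87 mm tall with the plug.
- spray_can: white and blue spray can, 52 mm across, 165 mm tall; to be left alone. Origin: centre of its underside.
- mug: white mug, 80 mm across, 92 mm tall; to be left alone. Origin: centre of its underside.
- screwdriver: orange-handled screwdriver lying on the table; to be left alone.
- caliper: digital caliper, 235 mm long, lying on the table; to be left alone.
Mind the look-alikes: they are no part of the job. Of the things that look like the plug, the smallest one is meant.

How it is judged:
On the way, in this order (a step that is already met when the one before it is completed fails the run):
1. the plug is rocked over to a side (over 3 degrees to the housing) with its stem still in the seal (angle between the z axis of plug and the z axis of housing, either way round above 0.05 rad and distance between plug and port below 0.012 m), for 0.04 s.
2. the plug is rocked back through upright, still in the seal (angle between the z axis of plug and the z axis of housing, either way round below 0.03 rad and distance between plug and port below 0.012 m), for 0.02 s.
3. the plug is rocked over again, still in the seal (all of step 1), for 0.04 s.
4. the plug is out of the port, the housing standing in its nest (z of plug in the frame of port above 0.02 m and horizontal distance between housing and disc_top below 0.005 m and distance between housing and disc_top below 0.006 m and angle between housing's own z axis and vertical below 0.04 rad), for 0.1 s.
5. the plug lies in the tray (x of plug in the frame of tray_in between -0.066 and 0.066 m and y of plug in the frame of tray_in between -0.046 and 0.046 m and z of plug in the frame of tray_in between 0.004 and 0.034 m and linear speed of plug below 0.03 m/s), for 0.2 s.
6. the white line meets the pointer within 3.5 degrees and the disc is at rest (value of joint disc between -0.06 and 0.06 rad and velocity of joint disc between -0.05 and 0.05 rad/s), for 0.2 s.
7. the green start button is pressed (value of joint start above 0.004 m and value of joint disc between -0.06 and 0.06 rad), for 0.04 s.
At the end, for the whole second after the job is handed in: The red plug is at rest inside the tray (its origin within the inner walls, 4 to 34 mm above the tray's floor), the housing stands upright in its nest (within 5 mm of the disc's centre, tilt under 0.04 rad), the white line is at the pointer (disc within 0.06 rad of 0), and both buttons are up (all of step 5 and horizontal distance between housing and disc_top below 0.005 m and distance between housing and disc_top below 0.006 m and angle between housing's own z axis and vertical below 0.04 rad and value of joint disc between -0.06 and 0.06 rad and value of joint each of start, stop below 0.0015 m); the robot touches nothing.
It fails at once if the housing is lifted over 5 mm or tipped over 0.12 rad (z of housing in the frame of disc_top above 0.005 m or angle between housing's own z axis and vertical above 0.12 rad).
It fails at once if the stop button is pressed (value of joint stop above 0.003 m).
It fails at once if the spare housing, spray can, mug, screwdriver or caliper is moved over 25 mm (distance of any of spare_housing, spray_can, mug, screwdriver, caliper from where it was at the start of the episode above 0.025 m).
It fails at once if a small yellow plug is knocked out of the tray (distance between any of small_plug_a, small_plug_b and tray_in above 0.095 m).
It also fails if it takes over 72 s, if anything falls off the work surface, if the arm or the gripper's body presses on something with over 40 N, if the wrist force passes 120 N, or if a joint passes its speed limit or range.

ROBOT

A 6-joint arm with a two-finger parallel gripper is mounted at the origin on the work surface. World frame = base frame: x ahead of the robot, y to its left, z up, the work surface at z = 0. Lengths are in m, angles in rad, forces in N, time in s.
With the tool pointing down it reaches from about 0.275 to 0.825 m from the base axis. Payload 5.2 kg.
Tool frame: the origin (TCP) lies midway between the tips of the shut fingers; the grasp point (between the pads) lies 19 mm behind it (grip_point_offset is the distance from the TCP to the grasp point, in m); x points along the fingers, y is the direction in which the jaws open and shut, and the axes are right-handed (so a half turn about x gives the same grasp; the last joint's range is limited). The gripper opens to 93 mm and grips with 3 to 60 N. Pads are 15 mm wide; open, the fingers measure 128 mm over their backs; the gripper's body (75 mm by 188 mm) begins 65 mm behind the grasp point.
Start: joints at [0.99, 0.259, 1.535, -0, 1.348, -0.203], TCP at [0.203, 0.511, 0.219] pointing down, gripper open.
Joint ranges: [-3.14, 3.14], [-0.91, 2.08], [0.19, 2.58], [-1.22, 4.36], [0.22, 2.71], [-3.12, 3.12]. Speed limits (rad/s): [2.57, 2.57, 3.14, 3.14, 3.14, 3.14].

INTERFACE

Orientations are given as a unit quaternion [w, x, y, z].
In Python, from cell import * gives the robot as it stands.
- The arm moves only by the shell command python3 -m jog 'ROWS' [OPENING] [FORCE]. ROWS is JSON, a list of rows, each a list of 2 entries, a list of its own where there are three numbers: the shift along the world's x, y, z in m, then the turn about the world's z in degrees. In form: [[[tx, ty, tz], roll], ...]. A call has 1 to 20 rows; each row shifts and turns the commanded pose from where the row before left it; what a row does not reach is not made up. A row lasts 1/8 s, in which the tool goes at most 62.5 mm and 10.7 degrees, less where a joint would pass 70% of its speed; a pose out of reach is approached as far as the arm can. A call is refused whole if a number of a shift passes 0.0625 or a number of a turn 10.7, either way. A call with a gripper value outside its range is refused whole. OPENING is the finger opening in m, from 0 to 0.093, set as the call begins (- or left out, the last holds). The fingers move at their own pace and stop on an object; FORCE is the grip in N (left out, the last holds). Time passes only in rows, so rows that do not move let the fingers close. It gives the time, the measured TCP pose, the force and the opening at its end, in the units of the state.
- read_state(): the state, without advancing time (a new reading comes with each control period).
- capture(name): name is "scene" or "top" or "wrist"; returns the picture (400x640x3 uint8, red, green, blue); there is no depth.
- camera_info(name): a dict with "K" (3x3 intrinsics, pixels), "extrinsics" (4x4, takes a point from world to camera coordinates); the wrist camera has in their place "hand_eye" (4x4, takes a point from camera to tool coordinates, whose origin is the TCP and whose axes are the tool frame's). Camera axes: x right, y up, looking along -z (the intrinsics and any distortion apply to the point x, -y, -z); pixel columns grow to the right and rows downward; lengths in m; the calibration is good to about 2 mm. A picture is of the moment at which its call begins: read the wrist's pose just before it. camera_info takes no time and is no camera call.
- job_done(): hands the job in, once; it reports no verdict.
The state is a dict: "clock": time; "qpos": joint angles; "joint_velocities": joint speeds; "tau": joint torques, N m; "position": TCP position; "ee_rot": TCP orientation; "contact_force": force on the tool from outside, world axes, zero at the start; "ft_torque": the same for the moment, N m; "width": opening from 0.0 (shut) to 1.0 (fully open).
Only numpy, scipy, OpenCV 4.12 (cv2) and the standard library are available. Lean on these libraries where they do the work, as an engineer would, in place of code of your own. Each camera call takes 0.05 s, during which the arm holds its last target. There are 200 camera calls.

## Working session

There is one attempt and no reset: what is moved stays moved. The work goes in short steps, Python scripts to look and compute and a shell command to move; the robot and the scene stay as the last step left them, time stands still between calls to the robot, and variables do not carry over. Pictures are saved under pics/ and viewed, about 8 in all and at most 12, crops included, and the job is handed in when it is done.

```bash
ls; mkdir -p pics; python3 - <<'E'
from cell import *
import cv2, numpy as np
print(read_state())
for n in ("scene","top"):
    im=capture(n); cv2.imwrite(f"pics/{n}0.png",im[:,:,::-1]); c=camera_info(n); print(n,{k:np.round(v,4).tolist() if not isinstance(v,str) else v for k,v in c.items()})
c=camera_info("wrist"); print({k:np.round(v,4).tolist() for k,v in c.items() if not isinstance(v,str)})
a=cv2.imread("pics/scene0.png");b=cv2.imread("pics/top0.png")
cv2.imwrite("pics/both0.png",np.vstack([a,b])[:, :])
E
```

```text
pics
{'clock': 0.0, 'qpos': array([ 9.90205852e-01,  2.59333880e-01,  1.53608712e+00, -1.01596817e-05,
        1.34801574e+00, -2.02785359e-01]), 'joint_velocities': array([ 0.0013907 ,  0.00040026,  0.0013908 , -0.00078504, -0.00131884,
        0.00022803]), 'tau': array([-8.31221496e-04, -4.37330174e+01, -2.83987802e+01,  7.16703571e-02,
        4.17112594e-02, -1.86849988e-04]), 'position': array([0.20254629, 0.51074591, 0.21782102]), 'ee_rot': array([ 0.69428219,  0.1321765 ,  0.6947735 , -0.13338439]), 'contact_force': array([-0.47080205,  1.39163083, -0.19696543]), 'ft_torque': array([0.00347897, 0.00311032, 0.05267321]), 'width': 1.002580744071282}
scene {'K': [[397.0758, 0.0, 323.3704], [0.0, 397.0758, 201.561], [0.0, 0.0, 1.0]], 'extrinsics': [[0.8126, 0.5827, 0.0137, -0.4573], [-0.3218, 0.429, 0.844, 0.0645], [0.486, -0.6902, 0.5361, -1.4179], [0.0, 0.0, 0.0, 1.0]]}
top {'K': [[476.4303, 0.0, 314.9526], [0.0, 476.4303, 195.9786], [0.0, 0.0, 1.0]], 'extrinsics': [[0.0299, -0.9995, -0.0143, 0.0098], [0.9974, 0.0289, 0.0662, -0.5457], [-0.0657, -0.0162, 0.9977, -1.3702], [0.0, 0.0, 0.0, 1.0]]}
{'K': [[353.3646, 0.0, 320.1814], [0.0, 353.3646, 200.6661], [0.0, 0.0, 1.0]], 'hand_eye': [[0.0001, 0.2801, -0.96, -0.1653], [1.0, 0.0006, 0.0002, 0.0004], [0.0007, -0.96, -0.2801, -0.0781], [0.0, 0.0, 0.0, 1.0]]}
```

View pics/top0.png

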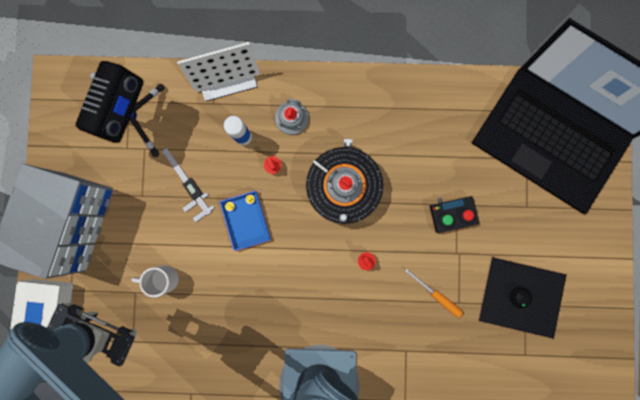

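View pics/scene0.png

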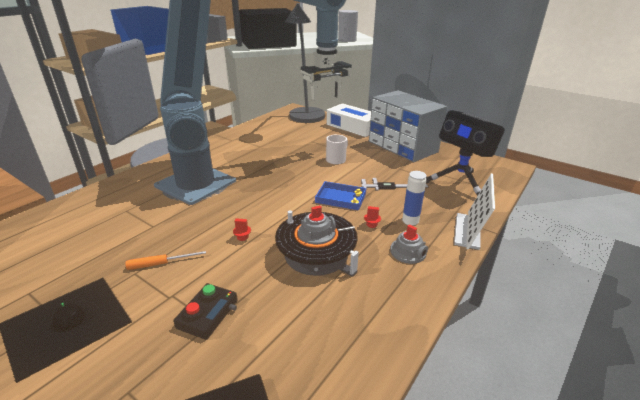

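The top view shows the turntable at (345,184) with its plug in the middle, pointer (348,143), line end about (316,163), knob (343,217), tray (246,221), pod with green (448,219) and red (468,215). The loose red decoys are at (272,165) and (367,261), and the spare is at (291,116). Next I triangulate.

```bash
cat > h.py <<'E'
from cell import *
import cv2, numpy as np
from scipy.spatial.transform import Rotation as R
def cam(n,st=None):
    c=camera_info(n); K=np.array(c["K"])
    if n=="wrist":
        T=np.eye(4); q=st["ee_rot"]; T[:3,:3]=R.from_quat([q[1],q[2],q[3],q[0]]).as_matrix(); T[:3,3]=st["position"]
        M=T@np.array(c["hand_eye"])
    else: M=np.linalg.inv(np.array(c["extrinsics"]))
    return K,M
def ray(cm,uv):
    K,M=cm; d=np.linalg.inv(K)@[uv[0],uv[1],1]; d=M[:3,:3]@[d[0],-d[1],-d[2]]
    return M[:3,3],d/np.linalg.norm(d)
def plane(cm,uv,z):
    o,d=ray(cm,uv); return o+d*(z-o[2])/d[2]
def tri(c1,u1,c2,u2):
    o1,d1=ray(c1,u1);o2,d2=ray(c2,u2)
    s=np.linalg.lstsq(np.c_[d1,-d2],o2-o1,rcond=None)[0]
    a,b=o1+s[0]*d1,o2+s[1]*d2; return (a+b)/2,np.linalg.norm(a-b)
def proj(cm,p):
    K,M=cm; q=np.linalg.inv(M)@[*p,1]; v=K@[q[0],-q[1],-q[2]]; return v[:2]/v[2]
def blobs(im,col,amin=15):
    h=cv2.cvtColor(im,cv2.COLOR_RGB2HSV)
    m={"red":cv2.inRange(h,(0,150,70),(6,255,255))|cv2.inRange(h,(174,150,70),(180,255,255)),
       "green":cv2.inRange(h,(50,120,60),(80,255,255)),"blue":cv2.inRange(h,(105,150,60),(125,255,255)),
       "yellow":cv2.inRange(h,(22,140,120),(34,255,255)),"orange":cv2.inRange(h,(8,190,150),(20,255,255)),"white":cv2.inRange(h,(0,0,200),(180,40,255))}[col]
    n,l,s,c=cv2.connectedComponentsWithStats(m)
    return [(np.round(c[i],1).tolist(),s[i].tolist()) for i in range(1,n) if s[i][4]>=amin],m
E
python3 - <<'E'
from h import *
np.set_printoptions(precision=4,suppress=True)
for n in("top","scene"):
    im=cv2.imread(f"pics/{n}0.png")[:,:,::-1].copy()
    for c in("red","green","blue","yellow","orange"):print(n,c,[(a,b) for a,b in blobs(im,c,12)[0]])
t=cam("top");s=cam("scene")
print("pod/green",tri(t,(448,219.5),s,(209,289)))
print("plug",tri(t,(345,183),s,(317,211)))
for uv,z in(((345,184),.068),((348,143),.07),((316,163),.068),((343,217),.1),((246,221),.004)):print(uv,plane(t,uv,z))
a=cv2.imread("pics/top0.png")[100:280,210:490];cv2.imwrite("pics/topc.png",cv2.resize(a,None,fx=2.8,fy=2.8,interpolation=cv2.INTER_CUBIC))
E
```

```text
top red [([290.0, 113.3], [285, 108, 12, 12, 106]), ([272.2, 164.5], [264, 156, 18, 18, 245]), ([345.2, 182.7], [339, 177, 13, 13, 128]), ([468.0, 214.9], [462, 210, 13, 11, 109]), ([366.4, 260.8], [358, 252, 18, 19, 257])]
top green [([447.2, 219.5], [442, 214, 12, 12, 107])]
top blue [([120.9, 105.4], [113, 95, 17, 21, 234]), ([243.5, 137.4], [235, 130, 14, 13, 74]), ([78.3, 198.9], [71, 185, 16, 28, 183]), ([104.4, 201.7], [98, 190, 13, 25, 111]), ([245.6, 222.5], [221, 192, 49, 58, 1665]), ([77.8, 229.6], [71, 217, 15, 27, 143]), ([76.9, 258.3], [70, 246, 14, 26, 122]), ([33.6, 312.9], [25, 303, 18, 22, 304])]
top yellow [([249.8, 198.6], [247, 195, 7, 8, 42]), ([229.5, 205.9], [226, 202, 8, 8, 43])]
top orange [([344.9, 185.7], [324, 164, 42, 42, 237]), ([447.0, 303.7], [432, 290, 31, 27, 264])]
scene red [([316.0, 213.4], [309, 206, 14, 15, 153]), ([372.1, 216.5], [364, 206, 17, 22, 254]), ([241.2, 229.0], [233, 219, 18, 22, 285]), ([410.6, 232.5], [404, 225, 13, 15, 145]), ([192.2, 307.7], [186, 302, 14, 12, 133])]
scene green [([208.2, 288.2], [203, 285, 11, 8, 61])]
scene blue [([353.8, 111.6], [344, 109, 20, 6, 44]), ([463.9, 130.8], [457, 124, 14, 14, 126]), ([337.0, 194.7], [320, 189, 34, 13, 306]), ([359.7, 197.9], [357, 195, 6, 7, 14])]
scene yellow [([357.8, 191.9], [355, 189, 7, 7, 29]), ([354.8, 200.7], [352, 199, 6, 4, 13])]
scene orange []
pod/green (array([ 0.4885, -0.3511,  0.0506]), np.float64(0.00355048270653933))
plug (array([ 0.5757, -0.0535,  0.1413]), np.float64(0.0046001805000376065))
(345, 184) [ 0.578  -0.0584  0.068 ]
(348, 143) [ 0.6942 -0.0638  0.07  ]
(316, 163) [0.6352 0.0249 0.068 ]
(343, 217) [ 0.4844 -0.0538  0.1   ]
(246, 221) [0.4665 0.2265 0.004 ]
```

View pics/topc.png

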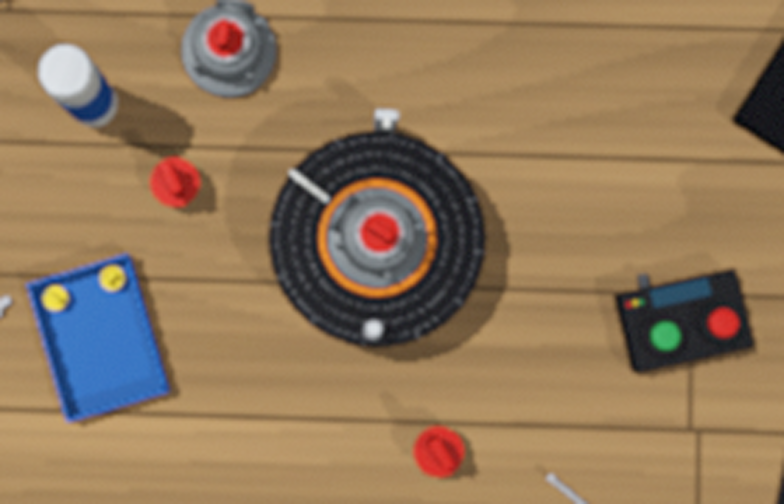

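```bash
python3 -m jog '[[[0.01,-0.02,0.0125],-4.6],[[0.019,-0.029,0.0125],-4.6],[[0.019,-0.029,0.0125],-4.6],[[0.019,-0.029,0.0125],-4.6],[[0.019,-0.029,0],-4.6],[[0.019,-0.029,0],-4.6],[[0.019,-0.029,0],-4.6],[[0.019,-0.029,0],-4.6],[[0.019,-0.029,0],-4.6],[[0.019,-0.029,0],-4.6],[[0.019,-0.029,0],-4.6],[[0.019,-0.029,0],-4.6],[[0.019,-0.029,0],-4.6],[[0.019,-0.029,0],-4.6],[[0.019,-0.029,0],-4.6],[[0.019,-0.029,0],-4.6],[[0.019,-0.029,0],-4.6],[[0.019,-0.029,0],-4.6],[[0.02,-0.0275,0],-4.6],[[0,0,0],-4.6]]' 0.06 10
cat > w.py <<'E'
from h import *
import sys
def shot(name):
    st=read_state(); im=capture("wrist"); cv2.imwrite(f"pics/{name}.png",im[:,:,::-1])
    return st,im,cam("wrist",st)
E
python3 - <<'E'
from w import *
np.set_printoptions(precision=4,suppress=True)
st,im,c=shot("w1"); np.savez("w1.npz",K=c[0],M=c[1])
print(st["position"],st["ee_rot"],st["qpos"],st["clock"])
for k in("red","orange","green"):print(k,blobs(im,k,30)[0])
E
```

```text
clock: 2.6
position: [0.5567, -0.0314, 0.2675]
ee_rot: [-0.385, -0.592, -0.386, 0.593]
contact_force: [-0.6, 0.2, 0.4]
width: 0.646
[ 0.5567 -0.0314  0.2675] [-0.3852 -0.5924 -0.3856  0.5933] [-0.2561  0.2457  1.4328 -0.0005  1.4643  0.1619] 2.6
red [([350.1, 202.8], [329, 182, 43, 45, 1396]), ([198.6, 283.1], [193, 275, 15, 18, 101])]
orange [([355.0, 149.6], [305, 139, 90, 38, 122]), ([373.7, 229.6], [367, 222, 19, 13, 32]), ([349.2, 236.0], [334, 232, 33, 8, 94])]
green [([368.1, 392.2], [359, 390, 18, 5, 67])]
```

View pics/w1.png

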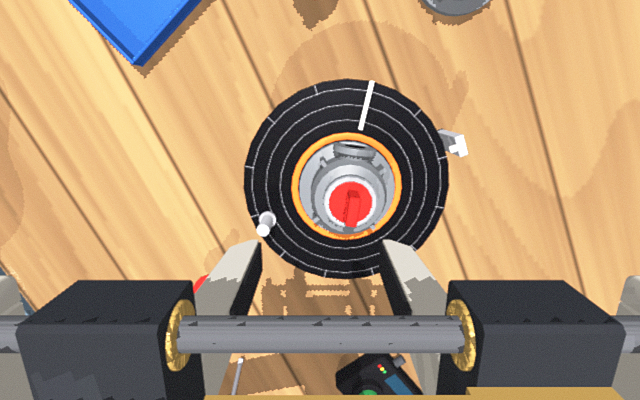

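The wrist view shows the plug at (350,203) with its tab nearly upright in the picture, white line from (372,82) to (361,128), knob (265,222), pointer (458,143). I'll get closer estimates and zoom on the tab.

```bash
python3 - <<'E'
from h import *
np.set_printoptions(precision=4,suppress=True)
d=np.load("w1.npz");c=(d["K"],d["M"]);t=cam("top");s=cam("scene")
print("plug blob tri",tri(t,(345.2,182.7),c,(350.1,202.8)),tri(s,(316,211),c,(351,206)), plane(c,(350.1,202.8),.127))
print("line end",plane(c,(372,82),.068),plane(c,(361,128),.068),"ptr",plane(c,(450,140),.07))
print("knob top",tri(t,(343,217),c,(262,230)),plane(c,(262,230),.103))
im=cv2.imread("pics/w1.png")
h=cv2.cvtColor(im,cv2.COLOR_BGR2HSV)
m=(cv2.inRange(im,(0,0,0),(40,45,45)))
m[260:]=0
n,l,st,ct=cv2.connectedComponentsWithStats(m);i=1+np.argmax(st[1:,4])
P=cv2.findContours((l==i).astype(np.uint8),cv2.RETR_EXTERNAL,cv2.CHAIN_APPROX_NONE)[0]
P=max(P,key=len)[:,0];e=cv2.convexHull(P)
w=np.array([plane(c,p[0],.068)[:2] for p in e]);print("hull disc",cv2.minEnclosingCircle(w.astype(np.float32)),len(w))
cv2.imwrite("pics/w1c.png",cv2.resize(im[160:250,290:410],None,fx=6,fy=6,interpolation=cv2.INTER_CUBIC))
E
```

```text
plug blob tri (array([ 0.5761, -0.0561,  0.1215]), np.float64(0.0011629970068898982)) (array([ 0.5756, -0.053 ,  0.1409]), np.float64(0.0009641778225901408)) [ 0.5758 -0.0541  0.127 ]
line end [0.6404 0.033  0.068 ] [ 0.6139 -0.0037  0.068 ] ptr [ 0.692  -0.0514  0.07  ]
knob top (array([ 0.4839, -0.053 ,  0.1022]), np.float64(0.001779111460836584)) [ 0.4836 -0.052   0.103 ]
hull disc ((0.5758350491523743, -0.054253995418548584), 0.06850555539131165) 41
```

View pics/w1c.png

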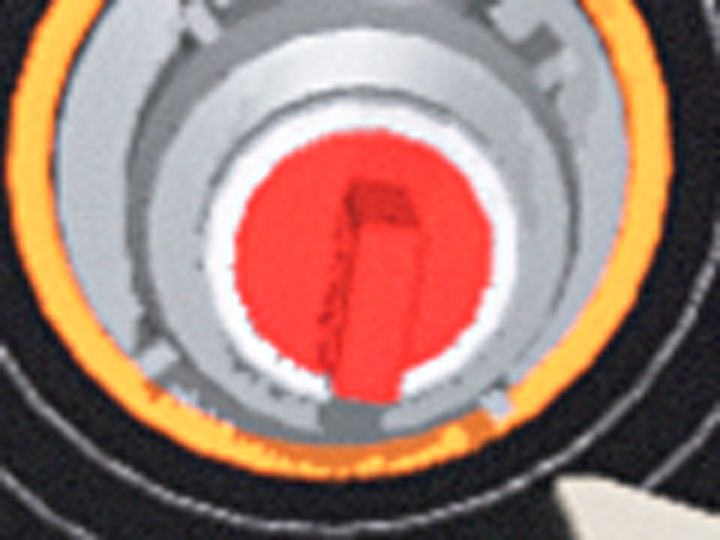

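The crop shows the tab's top face running from (393,228) to (368,398), about 62 wide, i.e. full-image (355.5,198) to (351.3,226.3).

```bash
python3 - <<'E'
from h import *
np.set_printoptions(precision=4,suppress=True)
d=np.load("w1.npz");c=(d["K"],d["M"])
q=lambda x,y:plane(c,(290+x/6,160+y/6),.155)
A,B=q(393,228),q(368,398);v=B-A
print((A+B)/2,np.linalg.norm(v),np.degrees(np.arctan2(v[1],v[0])),np.linalg.norm(q(362,225)-q(424,232)))
st=read_state();Rm=R.from_quat(np.roll(st["ee_rot"],-1)).as_matrix();print(Rm,np.degrees(np.arctan2(Rm[1,1],Rm[0,1])))
E
```

```text
[ 0.5763 -0.0542  0.155 ] 0.02481080465411488 -120.4492750165604 0.008529155645451007
[[-0.0016  0.913  -0.408 ]
 [ 0.0004 -0.408  -0.913 ]
 [-1.     -0.0017  0.0003]] -24.081372525515675
```

```bash
python3 -m jog '[[[0.005,-0.006,-0.015],-2],[[0.007,-0.008,-0.025],-2.3],[[0.0073,-0.0087,-0.025],-2],[[0,0,-0.02],0],[[0,0,0],0],[[0,0,0],0]]' 0.045 10
python3 - <<'E'
from w import *
np.set_printoptions(precision=4,suppress=True)
st,im,c=shot("w2"); np.savez("w2.npz",K=c[0],M=c[1])
print(st["position"],st["contact_force"],[proj(c,p) for p in((.576,-.0541,.155),(.576,-.0541,.127))])
cv2.imwrite("pics/w2c.png",cv2.resize(im[130:400,160:480,::-1],None,fx=2.4,fy=2.2,interpolation=cv2.INTER_CUBIC))
E
```

```text
clock: 3.4
position: [0.5753, -0.0518, 0.184]
ee_rot: [0.354, 0.612, 0.354, -0.612]
contact_force: [-0.5, 0.1, -0.4]
width: 0.48
[ 0.5753 -0.0518  0.184 ] [-0.5134  0.1289 -0.3534] [array([323.3456, 238.5555]), array([322.9775, 222.4748])]
```

View pics/w2c.png

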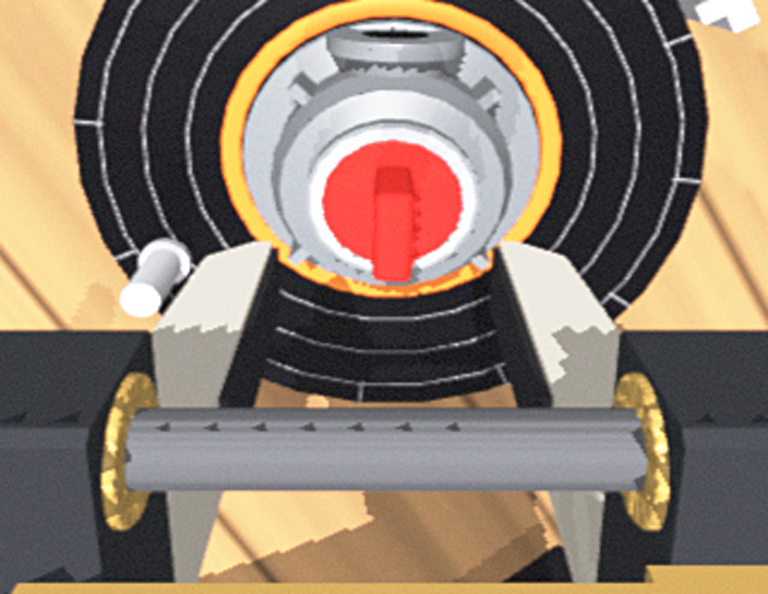

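The tab stands upright between the jaws: its top runs (395,192)–(394,278) in the crop, aligned with the pads.

```bash
python3 - <<'E'
from h import *
np.set_printoptions(precision=4,suppress=True)
L=[np.load(f"w{i}.npz") for i in(1,2)];a,b=[(d["K"],d["M"]) for d in L]
print(tri(a,(355.5,198),b,(324.6,217.3)),tri(a,(351.3,226.3),b,(324.3,256.4)))
print(plane(b,(324.5,236.8),.155),read_state()["position"])
E
```

```text
(array([ 0.5825, -0.0446,  0.1504]), np.float64(0.0004965369438883632)) (array([ 0.5696, -0.0666,  0.1499]), np.float64(0.00024315652731097723))
[ 0.5771 -0.0535  0.155 ] [ 0.5756 -0.0519  0.1845]
```

```bash
python3 -m jog '[[[0.001,-0.002,-0.015],0],[[0,0,-0.017],0],[[0,0,-0.013],0],[[0,0,-0.0065],0],[[0,0,0],0],[[0,0,0],0]]' 0.04 10; python3 -m jog '[[[0,0,0],0],[[0,0,0],0],[[0,0,0],0],[[0,0,0],0],[[0,0,0],0]]' 0 12
```

```text
clock: 4.2
position: [0.5765, -0.0541, 0.1326]
ee_rot: [0.354, 0.612, 0.354, -0.612]
contact_force: [0.1, 0.0, -0.1]
width: 0.428
clock: 4.82
position: [0.5763, -0.054, 0.1323]
ee_rot: [0.354, 0.612, 0.354, -0.612]
contact_force: [-0.6, 0.2, -0.0]
width: 0.105
```

```bash
python3 -m jog '[[[0.001,0.0017,0],0],[[0.001,0.0017,0.0005],0],[[0,0,0],0]]'; python3 -m jog '[[[-0.001,-0.0017,0.0005],0],[[-0.001,-0.0017,0],0],[[-0.001,-0.0017,0],0],[[-0.001,-0.0017,0.0005],0],[[0,0,0],0]]'
```

```text
clock: 5.2
position: [0.5773, -0.0529, 0.1324]
ee_rot: [-0.355, -0.611, -0.353, 0.614]
contact_force: [-3.8, -8.1, 0.1]
width: 0.106
clock: 5.82
position: [0.5748, -0.0551, 0.1327]
ee_rot: [0.353, 0.613, 0.355, -0.611]
contact_force: [6.4, 4.9, -9.0]
width: 0.107
```

```bash
python3 -m jog '[[[0.001,0.0017,-0.001],0],[[0.001,0.0017,0],0],[[0,0,0],0]]' 0 6;  python3 -m jog '[[[0.001,0.0017,0],0],[[0.001,0.0017,0],0],[[0,0,0],0]]'; python3 -m jog '[[[0.0005,0.0009,0],0],[[0.0005,0.0009,0],0],[[0,0,0],0]]'; python3 - <<'E'
from w import *
st,im,c=shot("w3"); cv2.imwrite("pics/w3c.png",cv2.resize(im[170:270,240:400,::-1],None,fx=4.5,fy=4.5,interpolation=cv2.INTER_CUBIC))
s=capture("scene")[180:290,250:390,::-1]; cv2.imwrite("pics/s3c.png",cv2.resize(s,None,fx=5,fy=5,interpolation=cv2.INTER_CUBIC))
for i in ("w3c",): pass
a=cv2.imread("pics/w3c.png");b=cv2.imread("pics/s3c.png")
a=cv2.resize(a,(800,500));b=cv2.resize(b,(800,628))
cv2.imwrite("pics/m3.png",cv2.resize(np.hstack([cv2.resize(a,(640,600)),cv2.resize(b,(640,600))]),(800,375)))
E
```

```text
clock: 6.2
position: [0.5753, -0.0546, 0.1326]
ee_rot: [-0.354, -0.611, -0.354, 0.613]
contact_force: [-2.9, -4.0, -1.7]
width: 0.107
clock: 6.58
position: [0.5768, -0.052, 0.1326]
ee_rot: [-0.354, -0.611, -0.354, 0.613]
contact_force: [-4.1, -6.8, -0.1]
width: 0.106
clock: 6.95
position: [0.5778, -0.0504, 0.1326]
ee_rot: [-0.354, -0.611, -0.354, 0.614]
contact_force: [-4.2, -7.5, -0.7]
width: 0.105
```

View pics/m3.png

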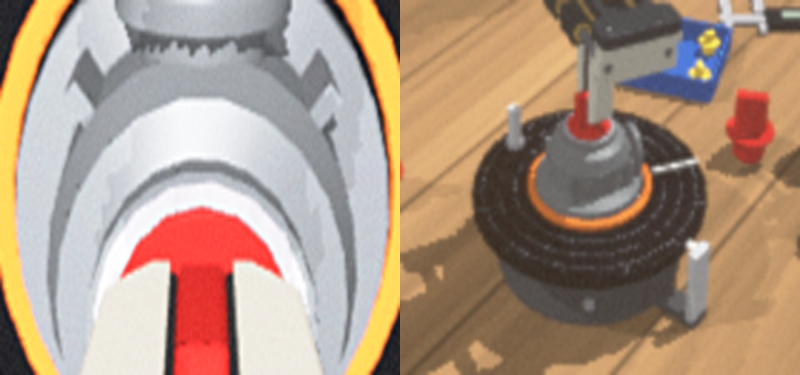

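Housing is upright and seated, and the jaws hold the tab; no tilt obvious by eye. I'll measure the flange's far edge along u before and during the rock.

```bash
python3 - <<'E'
from h import *
np.set_printoptions(precision=2,suppress=True)
u=np.array([.506,.862]);n=np.array([-.862,.506]);ctr=np.array([.5763,-.0542])
st=read_state();c3=cam("wrist",st)
d=np.load("w2.npz")
for nm,c in(("w2",(d["K"],d["M"])),("w3",c3)):
    im=cv2.imread(f"pics/{nm}.png")[:,:,::-1].copy(); m=blobs(im,"red")[1]
    P=np.argwhere(m)[:,::-1]; P=P[(abs(P[:,0]-322)<40)&(P[:,1]<260)]
    W=np.array([plane(c,p,.127)[:2]-ctr for p in P]); U=W@u*1e3;V=W@n*1e3
    print(nm,"u max per v:",[(v,round(U[abs(V-v)<1].max(),1)) for v in(-14,-10,-6,0,6,10,14) if (abs(V-v)<1).any()])
    o=ray(c,(320,200))[0]; print("cam",o)
    g=im[:,323].astype(int)
    # white ring outer edge
    rows=[r for r in range(150,230) if g[r].min()>215]; print("white rows",rows[:1],rows[-1:], [(plane(c,(323,r),.124)[:2]-ctr)@u*1e3 for r in (rows[0],rows[-1])] if rows else None)
    col=im[160:225,323]; print([tuple(x) for x in col[::2].tolist()][:33])
E
```

```text
w2 u max per v: [(-14, np.float64(13.6)), (-10, np.float64(60.7)), (-6, np.float64(18.3)), (0, np.float64(19.6)), (6, np.float64(18.9)), (10, np.float64(16.8)), (14, np.float64(14.1))]
cam [0.61 0.02 0.35]
white rows [150] [192] [np.float64(47.84369047984808), np.float64(20.163820845660734)]
[(102, 99, 109), (188, 192, 198), (193, 198, 202), (161, 167, 171), (157, 164, 168), (166, 170, 176), (248, 247, 250), (246, 247, 249), (246, 247, 248), (246, 247, 248), (245, 247, 249), (249, 250, 251), (152, 153, 159), (178, 183, 190), (227, 226, 231), (248, 247, 250), (246, 255, 255), (255, 101, 95), (255, 69, 65), (255, 67, 60), (255, 72, 67), (255, 67, 64), (255, 69, 63), (230, 48, 44), (227, 48, 44), (228, 49, 42), (231, 50, 45), (231, 54, 46), (232, 50, 44), (255, 71, 62), (255, 74, 72), (255, 81, 75), (255, 82, 76)]
w3 u max per v: [(-14, np.float64(54.8)), (-10, np.float64(15.8)), (-6, np.float64(17.9)), (0, np.float64(19.0)), (6, np.float64(18.4)), (10, np.float64(17.3)), (14, np.float64(14.5))]
cam [0.62 0.02 0.3 ]
white rows [155] [224] [np.float64(55.178029675488155), np.float64(18.98654249112844)]
[(41, 40, 43), (28, 30, 22), (24, 23, 26), (132, 131, 138), (131, 132, 139), (218, 222, 229), (192, 195, 204), (192, 197, 208), (187, 193, 197), (186, 189, 196), (127, 129, 134), (110, 112, 117), (169, 171, 176), (189, 192, 197), (170, 173, 179), (166, 170, 176), (164, 168, 175), (160, 163, 172), (217, 219, 224), (246, 247, 249), (245, 247, 249), (245, 246, 248), (244, 245, 248), (244, 245, 247), (242, 244, 246), (243, 245, 247), (213, 218, 224), (126, 131, 134), (181, 188, 195), (215, 217, 223), (248, 246, 250), (245, 245, 248), (247, 255, 255)]
```

```bash
python3 - <<'E'
from h import *
np.set_printoptions(precision=2,suppress=True)
u=np.array([.506,.862]);ctr=np.array([.5763,-.0542])
d=np.load("w2.npz");c3=cam("wrist",read_state())
for nm,c in(("w2",(d["K"],d["M"])),("w3",c3)):
    im=cv2.imread(f"pics/{nm}.png")[:,:,::-1].copy(); R0=im[200:285,318:329,0].mean(1)
    g=np.diff(R0); 
    print(nm,[(200+r,round(g[r],1),"z127 u=%.1f z155 u=%.1f"%tuple((plane(c,(323,200.5+r),z)[:2]-ctr)@u*1e3 for z in(.127,.155))) for r in range(len(g)) if abs(g[r])>5])
print(read_state()["contact_force"],read_state()["position"])
E
```

```text
w2 [(205, np.float64(-20.4), 'z127 u=11.8 z155 u=20.4'), (216, np.float64(10.9), 'z127 u=4.1 z155 u=13.7'), (217, np.float64(11.6), 'z127 u=3.4 z155 u=13.1'), (256, np.float64(-8.4), 'z127 u=-24.9 z155 u=-11.6'), (257, np.float64(-84.7), 'z127 u=-25.6 z155 u=-12.3'), (258, np.float64(9.5), 'z127 u=-26.4 z155 u=-13.0'), (259, np.float64(65.2), 'z127 u=-27.1 z155 u=-13.6'), (260, np.float64(7.7), 'z127 u=-27.9 z155 u=-14.3'), (261, np.float64(7.5), 'z127 u=-28.6 z155 u=-14.9'), (264, np.float64(-134.5), 'z127 u=-30.9 z155 u=-16.9'), (265, np.float64(-84.8), 'z127 u=-31.7 z155 u=-17.6'), (272, np.float64(13.4), 'z127 u=-37.0 z155 u=-22.3'), (273, np.float64(81.6), 'z127 u=-37.8 z155 u=-23.0'), (274, np.float64(-29.6), 'z127 u=-38.6 z155 u=-23.6'), (275, np.float64(-48.4), 'z127 u=-39.3 z155 u=-24.3'), (276, np.float64(-13.7), 'z127 u=-40.1 z155 u=-25.0')]
w3 [(211, np.float64(-33.6), 'z127 u=26.8 z155 u=36.1'), (212, np.float64(-66.8), 'z127 u=26.3 z155 u=35.6'), (213, np.float64(-16.7), 'z127 u=25.8 z155 u=35.2'), (215, np.float64(47.5), 'z127 u=24.7 z155 u=34.3'), (216, np.float64(7.5), 'z127 u=24.2 z155 u=33.8'), (217, np.float64(14.9), 'z127 u=23.6 z155 u=33.4'), (218, np.float64(42.5), 'z127 u=23.1 z155 u=32.9'), (224, np.float64(-6.5), 'z127 u=19.8 z155 u=30.2'), (225, np.float64(9.6), 'z127 u=19.3 z155 u=29.7'), (226, np.float64(6.1), 'z127 u=18.7 z155 u=29.3'), (240, np.float64(-19.0), 'z127 u=11.0 z155 u=22.8'), (241, np.float64(-6.3), 'z127 u=10.4 z155 u=22.3'), (260, np.float64(9.5), 'z127 u=-0.5 z155 u=13.2'), (261, np.float64(13.5), 'z127 u=-1.1 z155 u=12.7')]
[-4.27 -6.86 -0.64] [ 0.58 -0.05  0.13]
```

The tab's top edge stayed at u=13 mm, so the pads slid along the tab at 6 N grip instead of rocking it. I'll regrip higher and centred, and firmer.

```bash
python3 -m jog '[[[0,0,0],0],[[-0.0015,-0.0026,0.003],0],[[-0.0015,-0.0026,0.006],0],[[0,0,0.002],0],[[0,0,0],0]]' 0.025 25;  python3 -m jog '[[[0,0,0],0],[[0,0,0],0],[[0,0,0],0],[[0,0,0],0]]' 0 25; python3 -m jog '[[[0.001,0.0017,0],0],[[0.0005,0.0009,0],0],[[0,0,0],0]]'; python3 - <<'E'
from w import *
st,im,c=shot("w4"); np.savez("w4.npz",K=c[0],M=c[1])
E
python3 -m jog '[[[0.0003,0.0005,0.0005],0],[[0,0,0.0005],0],[[0,0,0],0]]'; python3 - <<'E'
from w import *
u=np.array([.506,.862]);ctr=np.array([.5763,-.0542])
st,im5,c5=shot("w5"); np.savez("w5.npz",K=c5[0],M=c5[1]); d=np.load("w4.npz");c4=(d["K"],d["M"]);im4=cv2.imread("pics/w4.png")[:,:,::-1]
for im,c in((im4,c4),(im5,c5)):
    g=np.diff(im[190:290,318:329,0].astype(float).mean(1))
    print([(190+r,round(g[r],1),"%.1f %.1f"%tuple((plane(c,(323,190.5+r),z)[:2]-ctr)@u*1e3 for z in(.127,.155))) for r in range(len(g)) if abs(g[r])>8])
E
```

```text
clock: 7.68
position: [0.5764, -0.0539, 0.1441]
ee_rot: [0.354, 0.612, 0.354, -0.612]
contact_force: [0.2, 0.5, -0.7]
width: 0.271
clock: 8.18
position: [0.5759, -0.0538, 0.1435]
ee_rot: [-0.354, -0.612, -0.354, 0.612]
contact_force: [-2.0, 1.3, 0.5]
width: 0.105
clock: 8.55
position: [0.5761, -0.0534, 0.1435]
ee_rot: [-0.354, -0.611, -0.353, 0.614]
contact_force: [-6.5, -7.0, 2.5]
width: 0.102
clock: 8.98
position: [0.5762, -0.0532, 0.1437]
ee_rot: [-0.354, -0.61, -0.353, 0.614]
contact_force: [-4.3, -7.8, -2.9]
width: 0.103
[(199, np.float64(-26.9), '26.5 34.7'), (200, np.float64(-72.2), '26.0 34.3'), (201, np.float64(-17.7), '25.4 33.8'), (202, np.float64(21.0), '24.9 33.3'), (203, np.float64(31.7), '24.3 32.9'), (205, np.float64(40.3), '23.2 31.9'), (206, np.float64(18.5), '22.6 31.4'), (226, np.float64(-17.0), '11.1 21.7'), (227, np.float64(-11.6), '10.5 21.2'), (244, np.float64(18.6), '0.5 12.7'), (278, np.float64(-8.9), '-20.7 -5.2')]
[(199, np.float64(-16.4), '26.7 35.0'), (200, np.float64(-76.4), '26.2 34.5'), (201, np.float64(-25.1), '25.6 34.0'), (202, np.float64(13.8), '25.1 33.5'), (203, np.float64(38.5), '24.5 33.1'), (205, np.float64(34.6), '23.4 32.1'), (206, np.float64(26.0), '22.8 31.6'), (226, np.float64(-17.3), '11.3 21.9'), (227, np.float64(-11.1), '10.7 21.4'), (243, np.float64(11.7), '1.2 13.4'), (244, np.float64(13.9), '0.6 12.9')]
```

```bash
python3 -m jog '[[[-0.0018,-0.0031,-0.001],0],[[0,0,0],0],[[0,0,0],0]]' 0.025;  python3 -m jog '[[[0,0,-0.006],0],[[0,0,-0.0055],0],[[0,0,0],0],[[0,0,0],0]]' 0.025 60; python3 -m jog '[[[0,0,0],0],[[0,0,0],0],[[0,0,0],0],[[0,0,0],0]]' 0 60; python3 -m jog '[[[0,0,0.001],0],[[0,0,0.001],0],[[0,0,0],0]]'
```

```text
clock: 9.4
position: [0.5765, -0.0537, 0.1439]
ee_rot: [0.354, 0.612, 0.354, -0.612]
contact_force: [0.1, -0.2, -0.3]
width: 0.267
clock: 9.9
position: [0.5762, -0.0539, 0.1321]
ee_rot: [-0.354, -0.612, -0.354, 0.612]
contact_force: [-0.1, 0.5, -0.5]
width: 0.268
clock: 10.4
position: [0.5759, -0.0538, 0.1323]
ee_rot: [-0.354, -0.612, -0.354, 0.612]
contact_force: [-2.0, 1.1, 3.1]
width: 0.102
clock: 10.78
position: [0.5758, -0.0538, 0.1326]
ee_rot: [-0.353, -0.612, -0.354, 0.613]
contact_force: [4.1, -0.2, -15.0]
width: 0.101
```

```bash
python3 -m jog '[[[0.001,0.0017,0],0],[[0.0005,0.0009,0],0],[[0,0,0],0]]'; python3 -m jog '[[[0.0005,0.0009,0.0005],0],[[0.0005,0.0009,0.0005],0],[[0,0,0],0]]'
```

```text
clock: 11.15
position: [0.5766, -0.0514, 0.1332]
ee_rot: [-0.353, -0.611, -0.354, 0.613]
contact_force: [-0.4, -2.8, -16.6]
width: 0.102
clock: 11.52
position: [0.5779, -0.0504, 0.1357]
ee_rot: [-0.354, -0.611, -0.354, 0.613]
contact_force: [-4.5, -5.4, -11.3]
width: 0.103
```

```bash
python3 - <<'E'
from w import *
st,im,c=shot("w6")
s=capture("scene")[180:290,250:390,::-1]
a=cv2.resize(im[150:270,240:400,::-1],(400,300),interpolation=cv2.INTER_CUBIC);b=cv2.resize(s,(400,314),interpolation=cv2.INTER_CUBIC)[:300]
cv2.imwrite("pics/m6.png",np.hstack([a,b]))
E
```

```text
(no output)
```

View pics/m6.png

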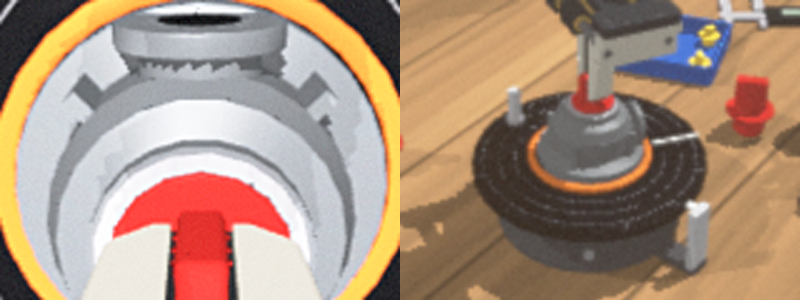

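```bash
python3 - <<'E'
from h import *
np.set_printoptions(precision=2,suppress=True)
u=np.array([.506,.862]);ctr=np.array([.5763,-.0542]);c=cam("wrist",read_state())
print(read_state()["position"],read_state()["contact_force"])
im=cv2.imread("pics/w6.png")[:,:,::-1].copy(); h=cv2.cvtColor(im,cv2.COLOR_RGB2HSV)
g=np.diff(im[200:285,318:329,0].astype(float).mean(1)); s=np.diff(h[200:285,318:329,1].astype(float).mean(1))
for n,x in(("R",g),("S",s)): print(n,[(200+r,round(x[r],1),"%.1f %.1f"%tuple((plane(c,(323,200.5+r),z)[:2]-ctr)@u*1e3 for z in(.130,.158))) for r in range(len(x)) if abs(x[r])>8])
E
```

```text
[ 0.58 -0.05  0.14] [ -4.67  -5.63 -12.42]
R [(204, np.float64(-10.5), '30.5 39.1'), (205, np.float64(-79.0), '30.0 38.7'), (206, np.float64(-32.0), '29.5 38.2'), (207, np.float64(15.1), '28.9 37.8'), (208, np.float64(45.5), '28.4 37.3'), (210, np.float64(24.7), '27.3 36.4'), (211, np.float64(31.5), '26.8 36.0'), (219, np.float64(9.7), '22.5 32.4'), (233, np.float64(-10.8), '14.8 26.0'), (234, np.float64(-17.5), '14.3 25.5'), (253, np.float64(16.5), '3.5 16.5')]
S [(217, np.float64(12.9), '23.6 33.3'), (218, np.float64(85.1), '23.0 32.8'), (219, np.float64(67.9), '22.5 32.4'), (220, np.float64(11.3), '22.0 31.9'), (233, np.float64(12.6), '14.8 26.0')]
```

```bash
python3 -m jog '[[[0.0006,0.001,0],0],[[0,0,0],0]]'; python3 -m jog '[[[-0.0015,-0.0026,-0.0005],0],[[-0.0016,-0.0027,-0.0005],0],[[0,0,0],0]]'
```

```text
clock: 11.88
position: [0.5783, -0.05, 0.136]
ee_rot: [-0.355, -0.611, -0.353, 0.613]
contact_force: [-5.1, -6.9, -9.8]
width: 0.105
clock: 12.25
position: [0.5768, -0.0526, 0.1349]
ee_rot: [0.353, 0.613, 0.354, -0.611]
contact_force: [-1.4, 5.8, -6.1]
width: 0.103
```

```bash
python3 -m jog '[[[-0.001,-0.0017,0],0],[[-0.0005,-0.0009,0],0],[[0,0,0],0]]'; python3 -m jog '[[[-0.0005,-0.0009,0.0005],0],[[-0.0005,-0.0009,0.0005],0],[[0,0,0],0]]'
```

```text
clock: 12.62
position: [0.5761, -0.0543, 0.135]
ee_rot: [0.354, 0.614, 0.354, -0.611]
contact_force: [2.7, 8.6, -7.9]
width: 0.099
clock: 13.0
position: [0.5756, -0.0558, 0.1365]
ee_rot: [0.354, 0.614, 0.354, -0.61]
contact_force: [2.4, 8.8, -8.8]
width: 0.103
```

```bash
python3 -m jog '[[[-0.0005,-0.0009,-0.0003],0],[[-0.0005,-0.0009,-0.0002],0],[[0,0,0],0]]'; python3 - <<'E'
from w import *
st,im,c=shot("w7")
s=capture("scene")[200:270,270:370,::-1]
a=cv2.resize(im[150:270,240:400,::-1],(400,300),interpolation=cv2.INTER_CUBIC);b=cv2.resize(s,(400,280),interpolation=cv2.INTER_CUBIC)
cv2.imwrite("pics/m7.png",np.hstack([a,np.vstack([b,b[:20]])]))
E
```

```text
clock: 13.38
position: [0.5756, -0.0566, 0.1366]
ee_rot: [0.354, 0.615, 0.354, -0.609]
contact_force: [5.3, 12.4, -6.8]
width: 0.103
```

View pics/m7.png

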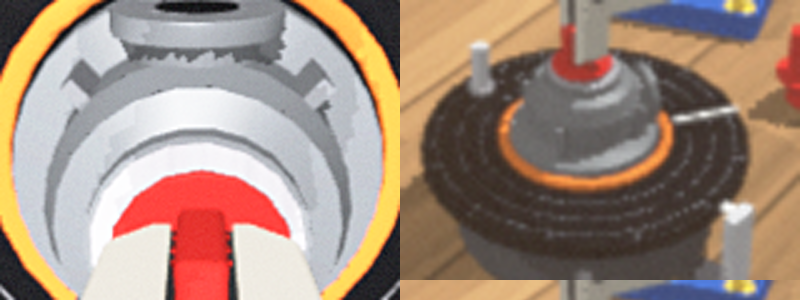

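```bash
python3 - <<'E'
from h import *
np.set_printoptions(precision=2,suppress=True)
u=np.array([.506,.862]);ctr=np.array([.5763,-.0542])
cs={k:(np.load(f"{k}.npz")["K"],np.load(f"{k}.npz")["M"]) for k in("w2","w4","w5")}; cs["w7"]=cam("wrist",read_state())
st=dict(read_state()); st["position"]=np.array([.5779,-.0504,.1357]);st["ee_rot"]=np.array([.354,.611,.354,-.613]);cs["w6"]=cam("wrist",st)
for n,c in cs.items():
    im=cv2.imread(f"pics/{n}.png")[:,:,::-1]; h=cv2.cvtColor(im.copy(),cv2.COLOR_RGB2HSV)
    g=np.diff(im[100:280,318:329,0].astype(float).mean(1)); s=np.diff(h[100:280,318:329,1].astype(float).mean(1))
    f=lambda r,z:round(float((plane(c,(323,100.5+r),z)[:2]-ctr)@u*1e3),1)
    print(n,"tcp u",round(float((np.array(plane(c,(320,200),.1)[:2])*0).sum()),1),"groove/edges@.124",[(f(r,.124),int(g[r])) for r in range(len(g)) if abs(g[r])>30],"flange@.127",[f(r,.127) for r in range(len(s)) if s[r]>50])
E
```

```text
w2 tcp u 0.0 groove/edges@.124 [(72.2, 80), (71.0, -63), (61.9, 180), (55.7, -138), (55.1, 33), (54.5, 84), (53.9, 43), (52.6, -66), (52.0, -104), (51.3, -54), (50.1, 65), (49.4, 35), (48.2, 82), (43.0, -62), (42.4, -32), (41.1, 34), (34.6, 66), (25.9, -80), (25.2, -32), (24.6, 52), (23.2, 37), (-27.0, -84), (-28.6, 65), (-32.4, -134), (-33.2, -84), (-39.4, 81), (-41.0, -48)] flange@.127 [62.2, 19.9, 19.3, -27.1]
w4 tcp u 0.0 groove/edges@.124 [(72.6, 69), (72.1, 41), (71.6, -75), (71.1, -43), (62.6, 171), (57.0, -87), (56.5, -126), (55.4, 68), (54.4, 72), (52.3, -110), (51.8, -87), (49.7, 54), (49.2, 46), (47.6, 66), (42.2, -43), (34.0, 52), (33.5, 31), (25.1, -72), (23.4, 31), (22.2, 40)] flange@.127 [62.9, 19.2]
w5 tcp u 0.0 groove/edges@.124 [(72.8, 32), (72.3, 124), (71.8, -75), (71.3, -69), (62.8, 101), (62.3, 102), (57.2, -47), (56.7, -153), (55.7, 81), (54.6, 70), (54.1, 36), (52.5, -110), (52.0, -105), (49.9, 43), (49.4, 61), (47.8, 78), (42.4, -53), (40.8, 39), (34.3, 50), (33.7, 34), (25.3, -76), (23.6, 38), (22.4, 34)] flange@.127 [63.1, 19.4]
w7 tcp u 0.0 groove/edges@.124 [(71.4, 61), (70.9, 35), (70.5, -60), (70.0, -32), (64.2, -41), (61.8, 74), (61.3, 138), (55.9, -118), (55.4, -107), (54.4, 68), (53.9, 30), (53.4, 40), (52.9, 55), (51.4, -58), (50.9, -115), (50.4, -56), (48.4, 68), (47.9, 31), (46.4, 62), (41.2, -50), (32.8, 55), (32.3, 36), (24.2, -43), (23.7, -58), (20.9, 32)] flange@.127 [62.0, 15.8, 15.3]
w6 tcp u 0.0 groove/edges@.124 [(73.6, 39), (73.1, 122), (72.6, -75), (72.1, -68), (63.9, 59), (63.4, 159), (58.0, -69), (57.5, -59), (57.0, 69), (56.5, 44), (55.0, -106), (54.5, -107), (52.5, 69), (50.9, 55), (45.3, -42), (36.8, 78), (28.2, -79), (27.6, -32), (26.5, 45), (24.9, 31)] flange@.127 [63.8, 54.5, 22.0, 21.5]
```

```bash
cat > m.py <<'E'
from w import *
def meas(n):
    u=np.array([.506,.862]);ctr=np.array([.5763,-.0542])
    st,im,c=shot(n); dz=st["position"][2]-.1325
    h=cv2.cvtColor(im,cv2.COLOR_RGB2HSV)
    g=np.diff(im[100:285,318:329,0].astype(float).mean(1)); s=np.diff(h[100:285,318:329,1].astype(float).mean(1))
    f=lambda r,z:round(float((plane(c,(323,100.5+r),z)[:2]-ctr)@u*1e3),1)
    k=[r for r in range(len(s)) if s[r]>40 and 10<f(r,.127)<30]
    fl=np.mean([f(r,.127+dz) for r in k]); top=[(f(r,.155+dz),int(g[r])) for r in range(k[-1]+5,len(g)) if g[r]>7]
    gro=[(f(r,.124),int(g[r])) for r in range(len(g)) if g[r]<-30 and 18<f(r,.124)<30]
    ring=[f(r,.124) for r in range(len(s)) if s[r]>50 and 58<f(r,.124)<66]
    print("tcp u %.1f dz %.1f"%((st["position"][:2]-ctr)@u*1e3,dz*1e3) if 0 else "tcp u %.1f dz %.1f"%(float((st["position"][:2]-ctr)@u*1e3),dz*1e3),"flange %.1f (19.5)"%fl,"tabtop",top,"(13)","groove",gro,"(25.3)","ring",ring,"(62.6)")
E
python3 -m jog '[[[0,0,0],0],[[0,0,0],0]]' 0 15; python3 -c "from m import *;meas('w8')"
```

```text
clock: 13.72
position: [0.5746, -0.0586, 0.137]
ee_rot: [0.355, 0.614, 0.354, -0.61]
contact_force: [0.1, 6.1, -1.9]
width: 0.105
tcp u -4.7 dz 4.5 flange 16.8 (19.5) tabtop [(8.2, 9)] (13) groove [(25.1, -68), (24.5, -48)] (25.3) ring [61.4] (62.6)
```

```bash
python3 -m jog '[[[0.001,0.0017,0],0],[[0.001,0.0017,0],0],[[0.001,0.0017,0],0],[[0.001,0.0017,0],0],[[0,0,0],0]]';python3 -c "from m import *;meas('w9')"; python3 -m jog '[[[0.001,0.0017,0],0],[[0.001,0.0017,0],0],[[0,0,0],0]]';python3 -c "from m import *;meas('w10')"
```

```text
clock: 14.4
position: [0.5764, -0.0545, 0.1358]
ee_rot: [-0.355, -0.612, -0.353, 0.613]
contact_force: [-6.3, -2.4, -1.0]
width: 0.1
tcp u -0.2 dz 3.3 flange 19.1 (19.5) tabtop [(13.3, 11), (12.8, 14)] (13) groove [(25.5, -48), (24.9, -59)] (25.3) ring [62.6] (62.6)
clock: 14.82
position: [0.5779, -0.0517, 0.1358]
ee_rot: [-0.355, -0.611, -0.353, 0.613]
contact_force: [-7.9, -4.0, 0.5]
width: 0.106
tcp u 3.0 dz 3.3 flange 20.8 (19.5) tabtop [(16.6, 7), (16.1, 14), (15.6, 9)] (13) groove [(25.4, -75)] (25.3) ring [63.3] (62.6)
```

```bash
python3 -m jog '[[[0.0007,0.0012,0],0],[[0,0,0.0005],0],[[-0.001,-0.0017,0.0005],0],[[-0.001,-0.0017,0.0005],0],[[-0.001,-0.0017,0],0],[[-0.001,-0.0017,0],0],[[-0.001,-0.0017,0],0],[[-0.001,-0.0017,0],0],[[0,0,0],0]]';python3 -c "from m import *;meas('w11')"
```

```text
clock: 16.0
position: [0.5749, -0.0567, 0.1375]
ee_rot: [0.354, 0.614, 0.354, -0.61]
contact_force: [-0.9, 8.7, 2.4]
width: 0.103
tcp u -2.8 dz 5.0 flange 18.1 (19.5) tabtop [(10.0, 9)] (13) groove [(25.1, -73)] (25.3) ring [61.8] (62.6)
```

```bash
python3 -m jog '[[[-0.0007,-0.0012,0.0005],0],[[0,0,0.0005],0],[[0.001,0.0017,0.0005],0],[[0.001,0.0017,0.0005],0],[[0.001,0.0017,0],0],[[0.001,0.0017,0],0],[[0.001,0.0017,0],0],[[0.001,0.0017,0],0],[[0,0,0],0]]';python3 -c "from m import *;meas('w12')";python3 -m jog '[[[0.0007,0.0012,0.0005],0],[[0,0,0.0005],0],[[-0.001,-0.0017,0.0005],0],[[-0.001,-0.0017,0.0005],0],[[-0.001,-0.0017,0],0],[[-0.001,-0.0017,0],0],[[-0.001,-0.0017,0],0],[[-0.001,-0.0017,0],0],[[0,0,0],0]]';python3 -c "from m import *;meas('w13')"
```

```text
clock: 17.18
position: [0.579, -0.0512, 0.139]
ee_rot: [-0.354, -0.612, -0.353, 0.612]
contact_force: [-3.9, -3.0, 2.0]
width: 0.107
tcp u 3.9 dz 6.5 flange 21.6 (19.5) tabtop [(17.4, 13), (17.0, 19)] (13) groove [(25.9, -68), (25.3, -30)] (25.3) ring [63.4] (62.6)
clock: 18.35
position: [0.5744, -0.0572, 0.1412]
ee_rot: [0.354, 0.613, 0.354, -0.611]
contact_force: [1.2, 7.5, -1.7]
width: 0.106
tcp u -3.6 dz 8.7 flange 17.4 (19.5) tabtop [(9.8, 12)] (13) groove [(25.0, -73)] (25.3) ring [61.8, 61.3] (62.6)
```

```bash
python3 -m jog '[[[0,0,0.0005],0],[[0.001,0.0017,0.0005],0],[[0.001,0.0017,0.0005],0],[[0.001,0.0017,0.0005],0],[[0.001,0.0017,0],0],[[0.001,0.0017,0],0],[[0.001,0.0017,0],0],[[0,0,0],0]]';python3 -m jog '[[[0,0,0.0005],0],[[-0.001,-0.0017,0.0005],0],[[-0.001,-0.0017,0.0005],0],[[-0.001,-0.0017,0.0005],0],[[-0.001,-0.0017,0],0],[[-0.001,-0.0017,0],0],[[-0.001,-0.0017,0],0],[[0,0,0],0]]';python3 -c "from m import *;meas('w14')"
python3 -m jog '[[[0,0,0.0005],0],[[0.001,0.0017,0.0005],0],[[0.001,0.0017,0.0005],0],[[0.001,0.0017,0.0005],0],[[0.001,0.0017,0],0],[[0.001,0.0017,0],0],[[0,0,0],0]]';python3 -c "from m import *;meas('w15')"
```

```text
clock: 19.4
position: [0.5795, -0.0493, 0.143]
ee_rot: [-0.354, -0.612, -0.353, 0.612]
contact_force: [-2.2, -4.0, -1.3]
width: 0.104
clock: 20.4
position: [0.5741, -0.0574, 0.1449]
ee_rot: [0.354, 0.613, 0.354, -0.611]
contact_force: [1.7, 6.2, -2.1]
width: 0.11
tcp u -3.8 dz 12.4 flange 19.0 (19.5) tabtop [(10.0, 11)] (13) groove [(26.6, -48), (26.0, -62)] (25.3) ring [61.2] (62.6)
clock: 21.32
position: [0.5778, -0.052, 0.1469]
ee_rot: [-0.355, -0.611, -0.353, 0.613]
contact_force: [-4.6, -4.1, 4.2]
width: 0.108
tcp u 2.7 dz 14.4 flange 22.0 (19.5) tabtop [(16.2, 12), (15.7, 12)] (13) groove [(26.8, -57), (26.2, -52)] (25.3) ring [63.4, 62.9] (62.6)
```

```bash
python3 -m jog '[[[-0.001,-0.0017,0.0005],0],[[-0.0005,-0.001,0.001],0],[[0,0,0.001],0],[[0,0,0.001],0],[[0,0,0],0]]'; python3 -m jog '[[[0,0,0.002],0],[[0,0,0.003],0],[[0,0,0.004],0],[[0,0,0.005],0],[[0,0,0.01],0],[[0,0,0.01],0],[[0,0,0],0]]';python3 - <<'E'
from w import *
st,im,c=shot("w16")
s=capture("scene")[180:290,250:390,::-1]
a=cv2.resize(im[100:280,200:440,::-1],(400,300),interpolation=cv2.INTER_CUBIC);b=cv2.resize(s,(400,314),interpolation=cv2.INTER_CUBIC)[:300]
cv2.imwrite("pics/m16.png",np.hstack([a,b]))
E
```

```text
clock: 22.0
position: [0.5769, -0.053, 0.1497]
ee_rot: [-0.354, -0.612, -0.354, 0.612]
contact_force: [0.4, -0.2, -0.2]
width: 0.107
clock: 22.88
position: [0.5777, -0.0533, 0.1851]
ee_rot: [0.355, 0.613, 0.353, -0.612]
contact_force: [-1.0, 0.5, -1.1]
width: 0.105
```

View pics/m16.png

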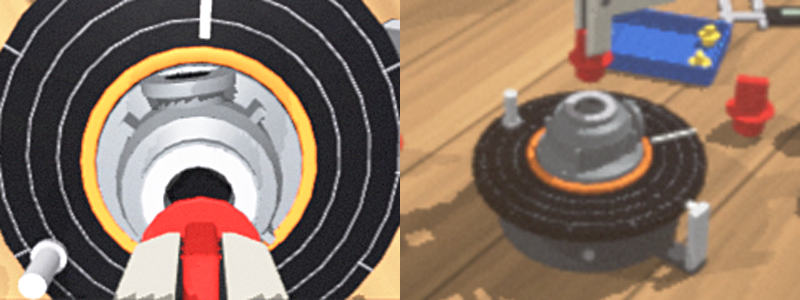

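The plug is out; the housing stands in its nest with the bore visible, and the plug hangs in the jaws. Next is the tray target.

```bash
python3 - <<'E'
from h import *
np.set_printoptions(precision=4,suppress=True)
t=cam("top");s=cam("scene")
im=cv2.imread("pics/top0.png")[:,:,::-1].copy();m=blobs(im,"blue")[1]; m[:, :205]=0;m[:,285:]=0;m[:180]=0;m[265:]=0
c=max(cv2.findContours(m,cv2.RETR_EXTERNAL,cv2.CHAIN_APPROX_NONE)[0],key=len);r=cv2.minAreaRect(cv2.convexHull(c));B=cv2.boxPoints(r)
W=np.array([plane(t,p,.024)[:2] for p in B]);print(W,W.mean(0),[np.linalg.norm(W[i]-W[i-1]) for i in range(4)])
ya,yb=[tri(t,a,s,b) for a,b in(((249.8,198.6),(354.8,200.7)),((229.5,205.9),(357.8,191.9)))];print(ya,yb)
d=(ya[0]+yb[0])[:2]/2-W.mean(0);d/=np.linalg.norm(d);T=W.mean(0)-.018*d
p=read_state()["position"];print("ax",d,"target",T,"shift",T-p[:2],p)
E
```

```text
[[0.5211 0.3014]
 [0.5546 0.1983]
 [0.4148 0.1519]
 [0.3817 0.2542]] [0.468  0.2264] [np.float64(0.14722663585725776), np.float64(0.10834687310958271), np.float64(0.1472742934816525), np.float64(0.1075706026366257)]
(array([0.5327, 0.216 , 0.0201]), np.float64(0.0019889607388894385)) (array([0.5093, 0.2746, 0.017 ]), np.float64(0.0006906888481946959))
ax [0.9419 0.3359] target [0.4511 0.2204] shift [-0.1258  0.2735] [ 0.5769 -0.0531  0.1838]
```

```bash
python3 -m jog '[[[-0.006,0.0135,0.005],0],[[-0.012,0.026,0],0],[[-0.012,0.026,0],0],[[-0.012,0.026,0],0],[[-0.012,0.026,0],0],[[-0.012,0.026,0],0],[[-0.012,0.026,0],0],[[-0.012,0.026,0],0],[[-0.012,0.026,0],0],[[-0.012,0.026,0],0],[[-0.012,0.026,-0.01],0],[[0,0,-0.03],0],[[0,0,-0.035],0],[[0,0,-0.035],0],[[0,0,-0.025],0],[[0,0,0],0],[[0,0,0],0]]' 0 15; python3 -c "
from w import *
st,im,c=shot('w17');print(st['position'],st['contact_force'],blobs(im,'red',30)[0])"
```

```text
clock: 25.1
position: [0.4512, 0.2209, 0.0546]
ee_rot: [0.354, 0.613, 0.354, -0.612]
contact_force: [0.8, 1.0, 0.2]
width: 0.106
[0.45119549 0.22087177 0.05458406] [0.84885794 1.00416302 0.20173357] [([622.1, 181.4], [597, 143, 43, 81, 2480]), ([320.2, 253.4], [285, 219, 71, 84, 2472])]
```

```bash
python3 -m jog '[[[0,0,-0.01],0],[[0,0,-0.007],0],[[0,0,-0.003],0],[[0,0,-0.002],0],[[0,0,0],0]]'
```

```text
clock: 25.78
position: [0.4507, 0.2204, 0.0327]
ee_rot: [-0.354, -0.612, -0.354, 0.612]
contact_force: [-4.3, -0.5, 11.0]
width: 0.104
```

Touchdown on the floor at the expected height; release and raise.

```bash
python3 -m jog '[[[0,0,0.001],0],[[0,0,0],0],[[0,0,0],0]]' 0.03; python3 -m jog '[[[0,0,0.01],0],[[0,0,0.03],0],[[0,0,0.03],0],[[0,0,0.03],0],[[0,0,0.02],0],[[0,0,0],0]]' 0.03; python3 - <<'E'
from w import *
np.set_printoptions(precision=4,suppress=True)
st,im,c=shot("w18"); t=capture("top"); cv2.imwrite("pics/t18.png",t[:,:,::-1])
a=cv2.resize(im[:,:,::-1],(400,250));b=cv2.resize(t[120:270,200:400,::-1],(400,300),interpolation=cv2.INTER_CUBIC)
cv2.imwrite("pics/m18.png",np.hstack([np.vstack([a,a[:50]]),b]))
ct=cam("top");tp=cv2.imread("pics/t18.png")
print(st["position"],blobs(t,"red",12)[0])
E
```

```text
clock: 26.15
position: [0.4508, 0.2204, 0.0325]
ee_rot: [-0.354, -0.612, -0.354, 0.612]
contact_force: [-0.0, -0.2, 0.9]
width: 0.319
clock: 26.9
position: [0.4521, 0.2208, 0.1547]
ee_rot: [0.354, 0.614, 0.353, -0.611]
contact_force: [-0.5, -0.8, -0.9]
width: 0.325
[0.4521 0.2208 0.1547] [([290.0, 113.3], [285, 108, 12, 12, 106]), ([272.2, 164.6], [264, 156, 18, 18, 245]), ([468.0, 215.0], [462, 210, 13, 11, 109]), ([250.0, 228.3], [245, 223, 10, 10, 65]), ([366.3, 260.9], [358, 252, 18, 19, 263])]
```

View pics/m18.png

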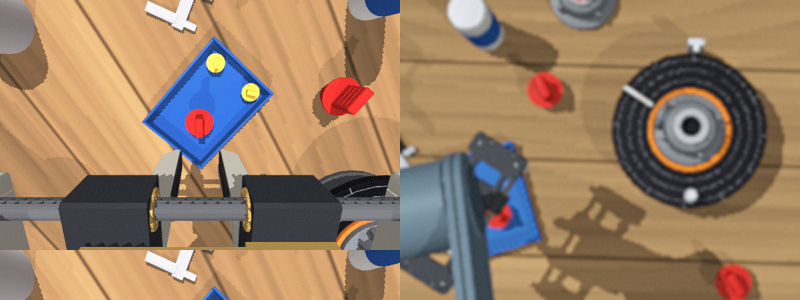

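The red plug stands in the free end of the tray and the housing is upright. Next I measure knob, line, pointer and axis.

```bash
python3 - <<'E'
from h import *
np.set_printoptions(precision=4,suppress=True)
t=cam("top");d=np.load("w1.npz");w=(d["K"],d["M"])
for f,c,roi in(("t18",t,(295,400,130,240)),("w1",w,(230,480,60,260))):
    im=cv2.imread(f"pics/{f}.png"); g=cv2.inRange(im,(150,150,150),(255,255,255)); h=cv2.cvtColor(im,cv2.COLOR_BGR2HSV); g&=cv2.inRange(h,(0,0,150),(180,60,255))
    k=np.zeros_like(g);x0,x1,y0,y1=roi;k[y0:y1,x0:x1]=g[y0:y1,x0:x1]
    n,l,s,ce=cv2.connectedComponentsWithStats(k)
    for i in range(1,n):
        if s[i][4]>8:print(f,ce[i],s[i],"z68",plane(c,ce[i],.068)[:2],"z103",plane(c,ce[i],.103)[:2])
    o=blobs(im[:,:,::-1].copy(),"orange",5)[1]; kk=np.zeros_like(o);kk[y0:y1,x0:x1]=o[y0:y1,x0:x1]
    P=np.argwhere(kk)[:,::-1]; W=np.array([plane(c,p,.074)[:2] for p in P],np.float32); print("ring",cv2.minEnclosingCircle(W),cv2.fitEllipse(cv2.convexHull(W))[:2])
E
```

```text
t18 [347.7045 141.25  ] [344 139   9   7  44] z68 [ 0.6996 -0.0629] z103 [ 0.6931 -0.0612]
t18 [318.5  167.35] [312 163  14  10  40] z68 [0.623  0.0175] z103 [0.6186 0.0171]
t18 [344.2812 182.4167] [334 174  21  18 192] z68 [ 0.5824 -0.0563] z103 [ 0.5791 -0.0547]
t18 [344.871 217.129] [342 214   7   7  31] z68 [ 0.485  -0.0604] z103 [ 0.4842 -0.0588]
ring ((0.5762550830841064, -0.056488581001758575), 0.05884258449077606) ((0.5762214660644531, -0.0565008744597435), (0.1154242530465126, 0.11689864844083786))
w1 [365.9388 104.1655] [358  80  17  51 278] z68 [0.6272 0.0159] z103 [0.6235 0.0183]
w1 [315.1111  88.1111] [314  86   3   6   9] z68 [0.5872 0.0504] z103 [0.5873 0.0494]
w1 [402.5 106. ] [398 103  10   7  10] z68 [ 0.6598 -0.0005] z103 [0.653  0.0034]
w1 [456.2243 142.657 ] [438 129  31  28 379] z68 [ 0.6976 -0.0571] z103 [ 0.6871 -0.0477]
w1 [353.5667 143.3333] [340 142  28   5  60] z68 [ 0.6011 -0.0149] z103 [ 0.5999 -0.0096]
w1 [312.7226 177.5603] [300 144  35  79 912] z68 [ 0.548  -0.0306] z103 [ 0.5519 -0.0238]
w1 [353.2872 151.3231] [337 147  35   9 195] z68 [ 0.5977 -0.0224] z103 [ 0.5968 -0.0164]
w1 [355.8135 190.2313] [ 314  152   81   80 2788] z68 [ 0.5843 -0.0619] z103 [ 0.5847 -0.0521]
w1 [265.206  223.1164] [256 211  20  26 335] z68 [ 0.4793 -0.056 ] z103 [ 0.4898 -0.0468]
w1 [320.7 225.6] [319 224   4   4  10] z68 [ 0.5337 -0.0834] z103 [ 0.539  -0.0715]
w1 [242.7242 250.1127] [230 240  28  20 417] z68 [ 0.4419 -0.0746] z103 [ 0.456  -0.0636]
w1 [399.8516 250.7215] [383 240  38  20 492] z68 [ 0.6027 -0.1468] z103 [ 0.6014 -0.1289]
ring ((0.5758315920829773, -0.05378418043255806), 0.058136917650699615) ((0.5758296251296997, -0.053818222135305405), (0.11530758440494537, 0.11563464999198914))
```

```bash
python3 -m jog '[[[0.002,-0.0145,0],0],[[0.003,-0.024,0],0],[[0.003,-0.024,0],0],[[0.003,-0.024,0],0],[[0.003,-0.024,0],0],[[0.003,-0.024,0],0],[[0.003,-0.024,0],0],[[0.003,-0.024,0],0],[[0.003,-0.024,0],0],[[0.003,-0.024,0],0],[[0.003,-0.024,0],0],[[0,-0.024,0],0],[[0,0,0],0],[[0,0,0],0]]' 0.036 10; python3 -c "
from w import *
np.set_printoptions(precision=4,suppress=True)
st,im,c=shot('w19');print(st['position'],proj(c,(.484,-.0575,.103)),proj(c,(.484,-.0575,.068)))
cv2.imwrite('pics/w19c.png',cv2.resize(im[:,:,::-1],(480,300)))"
```

```text
clock: 28.75
position: [0.4822, -0.058, 0.152]
ee_rot: [-0.353, -0.612, -0.354, 0.613]
contact_force: [0.2, -0.5, 0.8]
width: 0.386
[ 0.4822 -0.058   0.152 ] [322.6608 222.322 ] [322.4324 206.2394]
```

View pics/w19c.png

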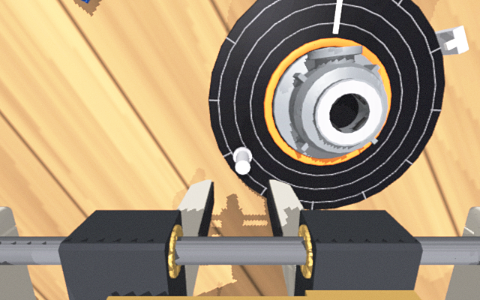

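The knob top is at (323,223) in the full image, as predicted. Descend and close.

```bash
python3 -m jog '[[[0.0015,0,-0.02],0],[[0,0,-0.025],0],[[0,0,-0.02],0],[[0,0,-0.009],0],[[0,0,0],0],[[0,0,0],0]]' 0.036 10;  python3 -m jog '[[[0,0,0],0],[[0,0,0],0],[[0,0,0],0],[[0,0,0],0]]' 0 10
```

```text
clock: 29.55
position: [0.485, -0.0581, 0.0794]
ee_rot: [0.354, 0.612, 0.354, -0.612]
contact_force: [0.0, 0.5, 0.5]
width: 0.383
clock: 30.05
position: [0.4844, -0.0581, 0.0789]
ee_rot: [0.354, 0.612, 0.354, -0.612]
contact_force: [-0.5, 0.2, 3.2]
width: 0.137
```

```bash
python3 -m jog '[[[0,0.004,0],0],[[0,0.004,0],0],[[0.0007,0.008,0],0],[[0.0014,0.0079,0],0],[[0.0021,0.0077,0],0],[[0.0028,0.0075,0],0],[[0.0034,0.0073,0],0],[[0.0041,0.0069,0],0],[[0.0046,0.0066,0],0],[[0.0052,0.0061,0],0],[[0.0057,0.0056,0],0],[[0.0062,0.0051,0],0],[[0,0,0],0],[[0,0,0],0]]'; python3 - <<'E'
from w import *
np.set_printoptions(precision=4,suppress=True)
st,im,c=shot("w20"); cv2.imwrite("pics/t20.png",capture("top")[:,:,::-1])
p=st["position"];print(p,np.degrees(np.arctan2(p[1]+.0545,p[0]-.576)))
t=cam("top")
for f,cc,roi in(("t20",t,(295,400,125,200)),("w20",c,(250,640,0,260))):
    im=cv2.imread(f"pics/{f}.png"); h=cv2.cvtColor(im,cv2.COLOR_BGR2HSV); g=cv2.inRange(h,(0,0,175),(180,50,255))
    k=np.zeros_like(g);x0,x1,y0,y1=roi;k[y0:y1,x0:x1]=g[y0:y1,x0:x1]
    n,l,s,ce=cv2.connectedComponentsWithStats(k)
    for i in range(1,n):
        if s[i][4]>8:
            q=plane(cc,ce[i],.068)[:2]; r=q-([.5762,-.0565] if f[0]=="t" else [.576,-.054]); print(f,ce[i],s[i],"r %.3f ang %.1f"%(np.hypot(*r),np.degrees(np.arctan2(r[1],r[0]))))
E
```

```text
clock: 31.8
position: [0.5198, 0.021, 0.0785]
ee_rot: [-0.353, -0.612, -0.355, 0.612]
contact_force: [-2.2, 4.3, 6.7]
width: 0.138
[0.5198 0.021  0.0785] 126.68326838168002
t20 [347.9   141.025] [344 139   9   7  40] r 0.124 ang -3.2
t20 [342.3235 154.0882] [341 146   3  17  34] r 0.087 ang 5.2
t20 [349.4545 177.0455] [346 174   8   7  22] r 0.026 ang -32.5
w20 [490.8126 156.6766] [318 114 322 116 603] r 0.087 ang 60.8
w20 [494.1468 225.4754] [ 336  161  304   99 1826] r 0.051 ang 53.7
w20 [469. 191.] [465 191   9   1   9] r 0.070 ang 68.2
w20 [306.9667 236.7333] [298 233  18   8  30] r 0.103 ang 124.9
w20 [482.4055 248.1982] [ 423  235  113   25 1852] r 0.037 ang 58.5
w20 [290.8571 250.8157] [273 240  32  20 483] r 0.108 ang 130.8
w20 [320.793  251.8805] [309 243  24  17 343] r 0.093 ang 127.8
```

```bash
python3 -m jog '[[[0.0037,0.0026,0],0],[[0.0038,0.0024,0],0],[[0.0038,0.0022,0],0],[[0,0,0],0],[[0,0,0],0]]'; cat > a.py <<'E'
from w import *
import sys
ctop=cam("top"); f=sys.argv[1]; im=capture("top"); cv2.imwrite(f"pics/{f}.png",im[:,:,::-1])
h=cv2.cvtColor(im,cv2.COLOR_RGB2HSV); g=cv2.inRange(h,(0,0,175),(180,50,255))
k=np.zeros_like(g);k[125:200,295:400]=g[125:200,295:400]
n,l,s,ce=cv2.connectedComponentsWithStats(k)
for i in range(1,n):
    if s[i][4]>8:
        q=plane(ctop,ce[i],.068)[:2]-[.5762,-.0565]; print(np.round(ce[i],1),s[i],"r %.3f ang %.1f"%(np.hypot(*q),np.degrees(np.arctan2(q[1],q[0]))))
p=read_state()["position"];print(p,np.degrees(np.arctan2(p[1]+.0545,p[0]-.576)))
E
python3 a.py t21
```

```text
clock: 32.52
position: [0.5302, 0.0289, 0.0784]
ee_rot: [-0.352, -0.612, -0.356, 0.612]
contact_force: [-4.0, 7.1, 8.5]
width: 0.133
[347.2 147.1] [344 139   9  24  75] r 0.107 ang -2.9
[349.2 175.9] [347 175   5   3   9] r 0.028 ang -27.7
[0.53016525 0.02892125 0.07838043] 118.78603858391409
```

```bash
cat > b.py <<'E'
from h import *
import sys
c=cam("top");im=cv2.imread(f"pics/{sys.argv[1]}.png").astype(float);g=im.min(2)
for r in range(138,166):
    w=np.clip(g[r,336:360]-110,0,None)
    if w.sum()<60: continue
    x=(w*np.arange(336,360)).sum()/w.sum();q=plane(c,(x,r),.069)[:2]-[.5762,-.0565]
    print(r,round(x,2),int(w.sum()),"r %.3f ang %.1f"%(np.hypot(*q),np.degrees(np.arctan2(q[1],q[0]))))
E
python3 b.py t21; python3 - <<'E'
import cv2
im=cv2.imread("pics/t21.png")[130:200,310:385];cv2.imwrite("pics/t21c.png",cv2.resize(im,None,fx=8,fy=8,interpolation=cv2.INTER_NEAREST))
E
```

```text
138 346.92 133 r 0.132 ang -1.7
139 347.47 672 r 0.130 ang -2.4
140 347.61 892 r 0.127 ang -2.7
141 347.73 891 r 0.124 ang -3.0
142 347.82 709 r 0.121 ang -3.2
143 347.79 429 r 0.118 ang -3.3
144 347.68 319 r 0.116 ang -3.2
145 347.55 181 r 0.113 ang -3.2
146 347.01 146 r 0.110 ang -2.5
147 346.96 220 r 0.107 ang -2.5
148 346.95 234 r 0.104 ang -2.6
149 346.88 226 r 0.101 ang -2.6
150 346.7 242 r 0.098 ang -2.4
151 346.61 240 r 0.095 ang -2.4
152 346.54 228 r 0.093 ang -2.4
153 346.48 238 r 0.090 ang -2.4
154 346.45 244 r 0.087 ang -2.5
155 346.38 240 r 0.084 ang -2.5
156 346.3 231 r 0.081 ang -2.5
157 346.24 238 r 0.078 ang -2.5
158 346.13 222 r 0.075 ang -2.4
159 346.02 216 r 0.073 ang -2.3
160 345.97 235 r 0.070 ang -2.3
161 345.97 230 r 0.067 ang -2.5
162 345.91 141 r 0.064 ang -2.5
```

Line at -2.45° against pointer -3.2° from the top view, a residual of about 0.013 rad, well inside 0.06. Release and recheck.

```bash
python3 -m jog '[[[-0.0005,0.001,0],0],[[0,0,0],0]]' 0.036; python3 -m jog '[[[0,0,0.01],0],[[0,0,0.03],0],[[0,0,0.035],0],[[0,0,0.02],0],[[0,0,0],0]]' 0.036; python3 a.py t22; python3 b.py t22 | awk 'NR%3==0'; python3 - <<'E'
from h import *
np.set_printoptions(precision=4,suppress=True)
im=cv2.imread("pics/t22.png")[:,:,::-1].copy();t=cam("top")
for k in("green","red"):print(k,[(a,s[4],plane(t,a,.052)) for a,s in blobs(im,k,40)[0] if a[0]>430])
s=cam("scene");print(tri(t,(447.2,219.5),s,(208.2,288.2)),tri(t,(468,214.9),s,(192.2,307.7)))
E
```

```text
clock: 32.83
position: [0.531, 0.0275, 0.0781]
ee_rot: [-0.354, -0.612, -0.354, 0.612]
contact_force: [0.2, -0.6, -0.3]
width: 0.303
clock: 33.45
position: [0.5327, 0.0265, 0.1757]
ee_rot: [0.355, 0.613, 0.353, -0.611]
contact_force: [0.3, 0.4, -0.3]
width: 0.388
[347.2 147.2] [344 139   9  24  74] r 0.107 ang -2.9
[348.5 188.5] [346 186   6   5  17] r 0.016 ang -131.2
[0.53177847 0.02667549 0.17427355] 118.57998636819391
140 347.61 882 r 0.127 ang -2.7
143 347.79 425 r 0.118 ang -3.3
146 347.01 143 r 0.110 ang -2.5
149 346.87 225 r 0.101 ang -2.6
152 346.53 229 r 0.093 ang -2.4
155 346.39 234 r 0.084 ang -2.5
158 346.14 218 r 0.075 ang -2.4
161 345.96 228 r 0.067 ang -2.5
green [([447.3, 219.5], 109, array([ 0.4872, -0.3501,  0.052 ]))]
red [([468.0, 215.0], 107, array([ 0.5016, -0.4081,  0.052 ]))]
(array([ 0.4873, -0.3499,  0.0514]), np.float64(0.00010679517597247988)) (array([ 0.5024, -0.4087,  0.0487]), np.float64(0.0011610675442935401))
```

```bash
python3 -m jog '[[[-0.0014,-0.012,0],0],[[-0.0028,-0.0242,0],0],[[-0.0028,-0.0242,0],0],[[-0.0028,-0.0242,0],0],[[-0.0028,-0.0242,0],0],[[-0.0028,-0.0242,0],0],[[-0.0028,-0.0242,0],0],[[-0.0028,-0.0242,0],0],[[-0.0028,-0.0242,0],0],[[-0.0028,-0.0242,0],0],[[-0.0028,-0.0242,0],0],[[-0.0028,-0.0242,0],0],[[-0.0028,-0.0242,0],0],[[-0.0028,-0.0242,0],0],[[-0.0028,-0.0242,0],0],[[-0.0028,-0.0242,0],0],[[-0.0011,0,-0.03],0],[[0,0,-0.03],0],[[0,0,0],0],[[0,0,0],0]]' 0 10; python3 -c "
from w import *
np.set_printoptions(precision=4,suppress=True)
st,im,c=shot('w23');print(st['position'])
for k in('green','red'):print(k,[(a,s[4],plane(c,a,.052)) for a,s in blobs(im,k,60)[0]])"
```

```text
clock: 36.0
position: [0.4873, -0.349, 0.1146]
ee_rot: [0.354, 0.612, 0.353, -0.612]
contact_force: [-0.0, -0.3, -0.3]
width: 0.005
[ 0.4873 -0.349   0.1146]
green [([319.5, 215.0], 1323, array([ 0.4877, -0.3472,  0.052 ]))]
red [([13.9, 23.7], 1398, array([ 0.3918, -0.1554,  0.052 ])), ([377.2, 266.6], 955, array([ 0.5039, -0.4012,  0.052 ]))]
```

```bash
python3 -m jog '[[[0,0.001,-0.025],0],[[0,0,-0.025],0],[[0,0,-0.01],0],[[0,0,-0.004],0],[[0,0,-0.003],0],[[0,0,-0.002],0],[[0,0,0],0],[[0,0,0],0]]'
```

```text
clock: 37.05
position: [0.4871, -0.3474, 0.0463]
ee_rot: [0.354, 0.612, 0.353, -0.612]
contact_force: [-2.3, 3.1, 8.3]
width: 0.004
```

```bash
python3 -m jog '[[[0,0,-0.001],0],[[0,0,0],0],[[0,0,0],0]]'; python3 -m jog '[[[0,0,0.01],0],[[0,0,0.03],0],[[0,0,0.04],0],[[0,0,0.04],0],[[0,0,0],0],[[0,0,0],0]]'; python3 a.py t24; python3 b.py t24 | awk 'NR%4==0'; python3 - <<'E'
from w import *
im=cv2.imread("pics/t24.png")[:,:,::-1].copy();t=cam("top")
np.set_printoptions(precision=4,suppress=True)
for k in("red","green","yellow"):print(k,[(a,s[4]) for a,s in blobs(im,k,12)[0]])
print("plug",plane(t,[a for a,s in blobs(im,"red",12)[0] if 225<a[0]<262 and a[1]>190][0],.05), "tray centre .468 .226")
P=np.argwhere(blobs(im,"orange",5)[1][160:210,320:370])[:,::-1]+[320,160]; W=np.array([plane(t,p,.074)[:2] for p in P],np.float32);print("ring",cv2.minEnclosingCircle(W))
E
```

```text
clock: 37.42
position: [0.4872, -0.3474, 0.0461]
ee_rot: [0.355, 0.612, 0.353, -0.612]
contact_force: [-4.0, 4.1, 14.6]
width: 0.004
clock: 38.17
position: [0.4868, -0.3471, 0.1634]
ee_rot: [0.354, 0.612, 0.354, -0.612]
contact_force: [0.7, -0.2, 0.0]
width: 0.003
[347.6 140.8] [344 139   8   6  34] r 0.125 ang -2.8
[346.4 154.4] [345 146   3  17  34] r 0.086 ang -2.5
[345.1 182.4] [337 174  17  18 139] r 0.007 ang -17.4
[ 0.4864201  -0.34675123  0.16257469] -107.041180970438
142 347.63 601 r 0.121 ang -2.9
146 347.0 142 r 0.110 ang -2.5
150 346.72 237 r 0.098 ang -2.5
154 346.42 241 r 0.087 ang -2.4
158 346.12 217 r 0.075 ang -2.4
162 345.92 140 r 0.064 ang -2.5
red [([290.1, 113.4], 107), ([272.2, 164.6], 244), ([248.2, 226.8], 118), ([366.4, 260.9], 255)]
green [([446.5, 219.4], 90)]
yellow [([249.9, 198.7], 41), ([229.5, 205.7], 43)]
plug [0.4498 0.2123 0.05  ] tray centre .468 .226
ring ((0.5761667490005493, -0.05667345970869064), 0.058770064264535904)
```

Button bottomed out (14.6 N at 46 mm) and was released; the plug is in the tray, the line is on the pointer, and the arm is clear. I'm handing in.

```bash
python3 -c "from cell import *;print(job_done())"
```

```text
the job is handed in; nothing more can be done
None
```

I rocked the plug out and stood it in the tray, turned the disc until its line met the pointer, pressed the green button, and handed the job in at about 38 s. The hand-in reports no verdict.

**How the plug came out:** the first rocks failed. At 6 N grip the pads slid along the tab, and at 25 N the plug did not tilt. I then gripped at 60 N with a pull of about 15 N while shifting sideways. That walked the plug out about 4 mm. In the process the housing leaned briefly, by my estimate about 0.02 rad and perhaps up to 0.06; the limit is 0.12. After that I rocked it clearly both ways at 15 N, and it came loose with the housing seated.

**Last checks:**
- **Plug:** it stands in the tray about 20 mm from the centre, with the yellow plugs undisturbed.
- **Disc:** the line and the pointer agree within 0.4–0.8° in the top view. Axis and line estimates from the two cameras differed by 2–3 mm, so I compared line and pointer within one image.
- **Housing:** it looked upright in its nest in the later views, with about 1 mm of sideways slide, but I did not remeasure it after turning the disc.
- **Start button:** it bottomed out at about 15 N with the tool at 46 mm, then I released it. I did not check by camera that it sprang back.
- **Stop button and clearance:** the arm never went near the red button, though the arm hid it in the last picture. The robot was clear of everything at hand-in.
- **Unviewed image:** my last picture request was refused at the 12-view limit, so the final disc and button checks were numerical only.

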